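Clear and wipe down the sorting plate

ROBOT

A 6-joint arm with a two-finger parallel gripper is mounted at the origin on the work surface. World frame = base frame: x ahead of the robot, y to its left, z up, the work surface at z = 0. Lengths are in m, angles in rad, forces in N, time in s.
With the tool pointing down it reaches from about 0.375 to 0.9 m from the base axis. Payload 3.1 kg.
Tool frame: the origin (TCP) lies on the centre line of the jaws, within the pads' length; the fingertips stand 19 mm ahead of it and the grasp point (between the pads) is the TCP; z points along the fingers, y is the line along which they close (so a half turn about z gives the same grasp; the last joint's range is limited). The gripper opens to 85 mm and grips with 20 to 120 N. Pads are 22 mm wide; open, the fingers measure 114 mm over their backs; the gripper's body (76 mm by 85 mm) begins 54 mm behind the grasp point. The pads swing forward as they close: fully open they stand 13 mm farther back than shut.
Start: joints at [-1.361, 0.527, 1.433, -0, 1.181, -0.178], TCP at [0.237, -0.578, 0.25] pointing down, gripper open.
Joint ranges: [-3.08, 3.08], [-0.75, 2.2], [0.22, 2.44], [-1.43, 4.57], [0, 2.65], [-2.85, 2.85]. Speed limits (rad/s): [2.79, 2.79, 3.14, 3.14, 3.14, 3.14].

INTERFACE

Orientations are given as a unit quaternion [x, y, z, w].
In Python, from station import manip, cams, sign_off gives the robot as it stands.
- The arm moves only by the tool carry_out, never from a script. Its argument "targets" is a list that holds one entry, the list of rows, each a list of 7 numbers: the shift along the tool's x, y, z in cm, then the turn, a rotation vector about the tool's x, y, z in degrees, then the finger opening in cm, from 0 to 8.54. A call has 1 to 12 rows; each row is the pose to reach, as a shift and turn from the pose commanded when the call began, along the tool's axes at that moment; what a row does not reach only later rows make up. A row lasts 1/12 s, in which the tool goes at most 41.7 mm and 7.16 degrees, less where a joint would pass 70% of its speed; a pose out of reach is approached as far as the arm can. A call with a gripper value outside its range is refused whole. The fingers move at their own pace and stop on an object; "force" is the grip in N (left out, the last holds). Time passes only in rows, so rows that repeat a pose let the fingers close. It gives the time, the measured TCP pose, the force, the opening and the grip force at its end, in the units of the state.
- manip.sense(): the state, without advancing time (a new reading comes with each control period).
- cams.snapshot(name): name is "scene" or "top" or "wrist"; returns the picture (384x512x3 uint8, red, green, blue); there is no depth.
- cams.camera_info(name): a dict with "K" (3x3 intrinsics, pixels), "k1" (the pictures are not rectified: a ray, as slopes to the right and down, at radius r is drawn at 1 + k1 r^2 times it, then the intrinsics apply), "T" (4x4, takes a point from camera to world coordinates). Camera axes: x right, y down, z forward; pixel columns grow to the right and rows downward; lengths in m; the calibration is good to about 2 mm. A picture is of the moment at which its call begins: read the wrist's pose just before it. camera_info takes no time and is no camera call; for the wrist camera it gives the pose at the moment of the call.
- sign_off(): hands the job in; it is judged then, once.
The state is a dict: "t": time; "q": joint angles; "qd": joint speeds; "tau": joint torques, N m; "tcp_pos": TCP position; "tool_rot": TCP orientation; "force": force on the tool from outside, world axes, zero at the start; "ft_torque": the same for the moment, N m; "finger_gap": opening from 0.0 (shut) to 1.0 (fully open); "gripper_force": force on a finger pad.
Only numpy, scipy, OpenCV 4.12 (cv2) and the standard library are available. Lean on these libraries where they do the work, as an engineer would, in place of code of your own. Each camera call takes 0.05 s, during which the arm holds its last target. There are 200 camera calls.

TASK

The sorting plate has loose screw caps on it and a tube rack standing in the way. Move the rack off the plate and stand it upright in the middle of the rubber mat, then take the scraper block from its tray and sweep all five caps along the plate into the trough at its end, without touching the caps with the gripper fingers. Stand the scraper back on the floor of its tray as it was, and leave everything else on the desk alone.

Things in the scene. Friction and masses are not known exactly. Their poses are not given: they have to be found in the camera images.
- plate: Fixed dark steel sorting plate, a discard trough built onto its +x end. Origin: centre of the plate's underside, on the desk; +x runs along the plate towards the trough, y across, z up. Flat top at z = 40 mm, x from -130 to +130 mm, y within +-75 mm; rails 14 mm high (tops at 54 mm) and 8 mm thick along both long sides. Both ends of the top are open.
- trough (a point): Centre of the trough's floor, 172 mm from the plate's origin along +x, 6 mm above the desk; axes as the plate's. The trough is open on top, 85 (x) by 150 (y) mm, and begins where the plate's top ends. Its end wall is 40 mm high (flush with the plate's top), its side walls 54 mm.
- rack: Body origin at the centre of its underside, z up. Grey tube rack that at the start stands on the plate among the caps: solid block 36 (x) by 110 (y) by 60 mm high with flat sides and five capped tubes fixed in a row along y, tops 97 mm above the underside. 180 g. Take it across its 36 mm width.
- mat: Body origin at the centre of its underside, z up. Dark rubber mat fixed to the desk, 150 (x) by 130 (y) by 4 mm thick. Lies to the left or right of the plate.
- tray: Body origin at the centre of its underside, z up. Shallow grey open tray fixed to the desk, home of the scraper: 85 (x) by 175 (y) mm outside, walls 4 mm thick and 12 mm high, floor 4 mm above the desk. Lies on the other side of the plate from the mat.
- scraper: Body origin at the centre of its underside, z up. Scraper block standing in the tray: white block 26 (x) by 125 (y) by 24 mm high, with an upright grey handle rib in the middle of its top, 20 thick (x) by 70 (y) mm, top 74 mm above the underside. 200 g. The same either way round. Take it by the rib across its 20 mm; push with the long 125 mm face.
- cap1: Body origin at the centre of its underside, z up. One of five alike loose white screw caps, disc 30 mm across and 11 mm high, 10 g, lying flat on the plate at the start. Slides freely.
- cap2: Body origin at the centre of its underside, z up. One of five alike loose white screw caps, disc 30 mm across and 11 mm high, 10 g, lying flat on the plate at the start. Slides freely.
- cap3: Body origin at the centre of its underside, z up. One of five alike loose white screw caps, disc 30 mm across and 11 mm high, 10 g, lying flat on the plate at the start. Slides freely.
- cap4: Body origin at the centre of its underside, z up. One of five alike loose white screw caps, disc 30 mm across and 11 mm high, 10 g, lying flat on the plate at the start. Slides freely.
- cap5: Body origin at the centre of its underside, z up. One of five alike loose white screw caps, disc 30 mm across and 11 mm high, 10 g, lying flat on the plate at the start. Slides freely.
- spare_rack: Body origin at the centre of its underside, z up. Bystander: a rack just like the other, 36 by 110 by 60 mm, 97 mm high with its tubes, standing on the desk. Leave it.
- jar: Body origin at the centre of its underside, z up. Bystander: small specimen jar, 48 mm across, 70 mm high. Leave it.
- mouse: Body origin at the centre of its underside, z up. Bystander: black computer mouse, 100 by 58 by 30 mm. Leave it.
- pipette: Body origin at the centre of its underside, z up. Bystander: pipette-like hand instrument lying down, about 225 mm long (x), 26 mm wide, 20 mm high. Leave it.
- cup: Body origin at the centre of its underside, z up. Bystander: plastic cup, 66 mm across, 70 mm high. Leave it.

How it is judged:
On the way, in this order (a step that is already met when the one before it is completed fails the run):
1. the rack stands upright on the mat, let go (horizontal distance between rack and mat below 0.055 m and z of rack in the frame of mat below 0.01 m and angle between rack's own z axis and vertical below 0.12 rad and linear speed of rack below 0.02 m/s and contact force between the fingers and rack below 0.1 N), for 0.2 s.
2. the scraper has been picked up out of its tray (z of scraper in the frame of tray above 0.03 m and contact force between the fingers and scraper above 0.5 N), for 0.1 s.
3. all five caps lie in the trough, the scraper still held (x of cap1 in the frame of plate between 0.128 and 0.217 m and y of cap1 in the frame of plate between -0.077 and 0.077 m and z of each of cap1, cap2, cap3, cap4, cap5 in the frame of plate below 0.036 m and x of cap2 in the frame of plate between 0.128 and 0.217 m and y of cap2 in the frame of plate between -0.077 and 0.077 m and x of cap3 in the frame of plate between 0.128 and 0.217 m and y of cap3 in the frame of plate between -0.077 and 0.077 m and x of cap4 in the frame of plate between 0.128 and 0.217 m and y of cap4 in the frame of plate between -0.077 and 0.077 m and x of cap5 in the frame of plate between 0.128 and 0.217 m and y of cap5 in the frame of plate between -0.077 and 0.077 m and contact force between the fingers and scraper above 0.5 N), for 0.2 s.
At the end, for the whole second after the job is handed in: Rack upright (7 degrees) on the mat, centres within 55 mm; all five caps in the trough, below the plate's top; scraper upright on the floor of its tray, within 30 mm of the tray's centre along each tray axis; rack and scraper released and at rest (all of step 1 and x of cap1 in the frame of plate between 0.128 and 0.217 m and y of cap1 in the frame of plate between -0.077 and 0.077 m and z of each of cap1, cap2, cap3, cap4, cap5 in the frame of plate below 0.036 m and x of cap2 in the frame of plate between 0.128 and 0.217 m and y of cap2 in the frame of plate between -0.077 and 0.077 m and x of cap3 in the frame of plate between 0.128 and 0.217 m and y of cap3 in the frame of plate between -0.077 and 0.077 m and x of cap4 in the frame of plate between 0.128 and 0.217 m and y of cap4 in the frame of plate between -0.077 and 0.077 m and x of cap5 in the frame of plate between 0.128 and 0.217 m and y of cap5 in the frame of plate between -0.077 and 0.077 m and x of scraper in the frame of tray between -0.03 and 0.03 m and y of scraper in the frame of tray between -0.03 and 0.03 m and z of scraper in the frame of tray below 0.009 m and angle between scraper's own z axis and vertical below 0.12 rad and linear speed of scraper below 0.02 m/s and contact force between the fingers and scraper below 0.1 N); the robot touches nothing.
It fails at once if the rack tips by more than 35 degrees (angle between rack's own z axis and vertical above 0.61 rad).
It fails at once if the fingers touch a cap (contact force between the fingers and cap1 above 0.3 N or contact force between the fingers and cap2 above 0.3 N or contact force between the fingers and cap3 above 0.3 N or contact force between the fingers and cap4 above 0.3 N or contact force between the fingers and cap5 above 0.3 N).
It fails at once if the spare rack, jar, mouse, pipette or cup is moved by more than 30 mm (distance of any of spare_rack, jar, mouse, pipette, cup from where it was at the start of the episode above 0.03 m).
It also fails if it takes over 69 s, if anything falls off the work surface, if the arm or the gripper's body presses on something with over 40 N, if the wrist force passes 120 N, or if a joint passes its speed limit or range.

## Working session

There is one attempt and no reset: what is moved stays moved. The work goes in short steps, Python scripts to look and compute and a tool call to move; the robot and the scene stay as the last step left them, time stands still between calls to the robot, and variables do not carry over. Pictures are saved under pics/ and viewed, at most 14 in all, crops included, and the job is handed in when it is done.

Besides the shell and the picture viewer there is one more tool, called after "Emit:" as a command line: name --argument value ..., lists and objects as JSON in quotes. carry_out: Moves the arm, as the interface text tells. Its arguments: {"type":"object","properties":{"targets":{"type":"array"},"force":{"type":"number"}},"required":["targets"]}

```bash
mkdir -p pics
cat > h.py <<'E'
import numpy as np, cv2
from station import manip, cams, sign_off
def snap(n, f):
    ci=cams.camera_info(n); im=cams.snapshot(n); cv2.imwrite(f'pics/{f}.png', im[:,:,::-1]); np.savez(f'pics/{f}.npz',im=im,K=ci['K'],k1=ci['k1'],T=ci['T']); return im
def ray(f,uv):
    d=np.load(f'pics/{f}.npz'); K,k1,T=d['K'],float(d['k1']),d['T']
    p=cv2.undistortPoints(np.array(uv,float).reshape(-1,1,2),K,np.array([k1,0,0,0.])).reshape(-1,2)
    return T[:3,3], np.c_[p,np.ones(len(p))]@T[:3,:3].T
def plane(f,uv,z):
    o,r=ray(f,uv); return o+r*((z-o[2])/r[:,2:])
def tri(f1,uv1,f2,uv2):
    o1,a=ray(f1,uv1);o2,b=ray(f2,uv2);out=[]
    for x,y in zip(a,b):
        s=np.linalg.lstsq(np.c_[x,-y],o2-o1,rcond=None)[0]; p,q=o1+s[0]*x,o2+s[1]*y
        out.append(np.r_[(p+q)/2,np.linalg.norm(p-q)])
    return np.array(out)
def rel(pos,yawy=None):
    "shift in tool axes (cm) to world pos"
    from scipy.spatial.transform import Rotation as R
    s=manip.sense(); return R.from_quat(s['tool_rot']).inv().apply(np.array(pos)-s['tcp_pos'])*100
E
python3 - <<'E'
from h import *
for n in('scene','top'):
    im=snap(n,n+'0'); d=np.load(f'pics/{n}0.npz'); print(n,d['K'].tolist(),d['k1'],d['T'].round(3).tolist())
a=[cv2.imread(f'pics/{n}0.png') for n in('scene','top')]
for n,i in zip(('scene','top'),a): cv2.imwrite(f'pics/{n}0b.png',cv2.resize(i,(800,600),interpolation=cv2.INTER_CUBIC))
print(manip.sense())
E
```

```text
scene [[489.69679296344316, 0.0, 264.02972649140224], [0.0, 489.69679296344316, 184.21064708897154], [0.0, 0.0, 1.0]] 0.028244988946651114 [[0.864, 0.265, -0.428, 1.159], [0.504, -0.456, 0.734, -1.038], [-0.001, -0.85, -0.527, 0.813], [0.0, 0.0, 0.0, 1.0]]
top [[441.4196074635972, 0.0, 257.93320016392886], [0.0, 441.4196074635972, 195.8133803479301], [0.0, 0.0, 1.0]] -0.0396109412175613 [[-0.01, -0.995, 0.102, 0.417], [-1.0, 0.01, 0.004, 0.004], [-0.005, -0.102, -0.995, 1.278], [0.0, 0.0, 0.0, 1.0]]
{'t': 0.1, 'q': array([-1.36051180e+00,  5.28373194e-01,  1.43378060e+00, -3.78715362e-06,
        1.18137841e+00, -1.78507833e-01]), 'qd': array([ 3.38323541e-04, -2.40474840e-03, -2.70977419e-03, -6.31572911e-05,
       -6.68224333e-04, -1.00218623e-04]), 'tau': array([ 2.37248951e-04, -4.43304992e+01, -1.78585660e+01, -2.46418485e-04,
        3.87879816e-03,  5.82813158e-06]), 'tcp_pos': array([ 0.23681326, -0.57774582,  0.24942938]), 'tool_rot': array([ 9.81163890e-01,  1.93174739e-01, -1.71583589e-05, -9.69624818e-04]), 'force': array([-0.09735903,  0.4919328 ,  0.23326756]), 'ft_torque': array([-0.02004602,  0.00599038, -0.06358091]), 'gripper_force': 0.0, 'finger_gap': 0.9935426030078953}
```

View pics/scene0b.png

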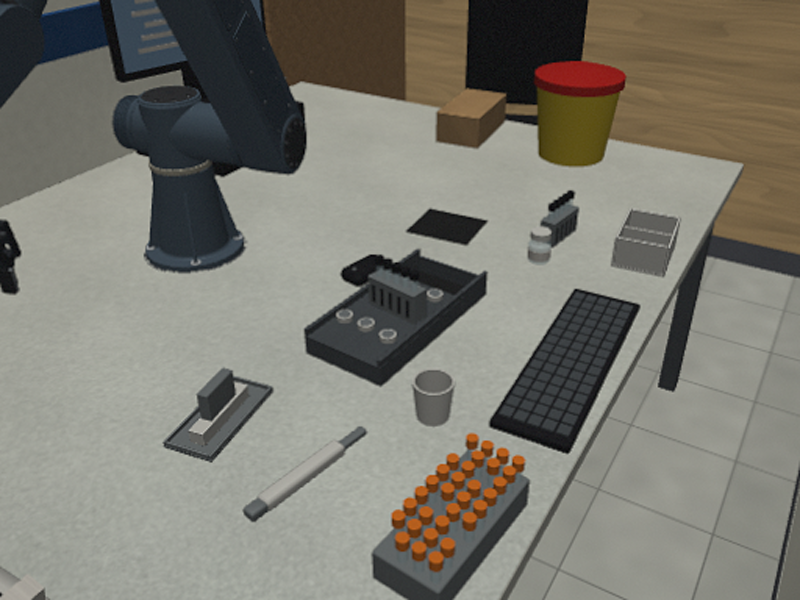

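View pics/top0b.png

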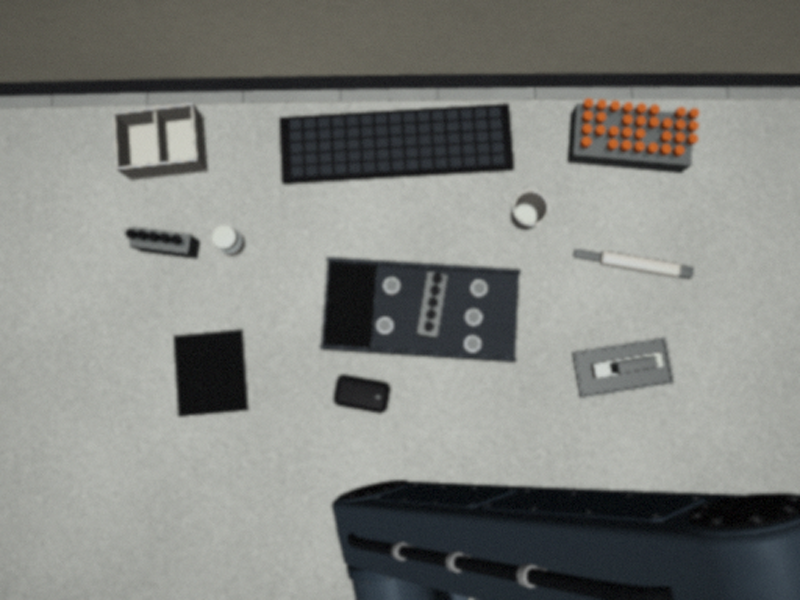

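The top view (800x600) shows the trough at the left (+y) end of the plate (422,310) and the rack on the plate at (433,303). The caps are at (391,286), (385,326), (479,288), (474,317) and (472,344). The mat is at (210,373), the tray and scraper at (622,367), and the mouse at (361,393), close to the plate.

```bash
python3 - <<'E'
from h import *
def blob(f,box,lo,hi,z,k=3,name=''):
    im=np.load(f'pics/{f}.npz')['im']; x0,y0,x1,y1=[int(v*.64) for v in box]
    g=cv2.cvtColor(im,cv2.COLOR_RGB2GRAY)[y0:y1,x0:x1]; m=cv2.inRange(g,lo,hi)
    m=cv2.morphologyEx(m,cv2.MORPH_OPEN,np.ones((k,k),np.uint8))
    c=max(cv2.findContours(m,cv2.RETR_EXTERNAL,cv2.CHAIN_APPROX_NONE)[0],key=cv2.contourArea)
    c=c.reshape(-1,2)+[x0,y0]; P=plane(f,c,z)[:,:2]
    r=cv2.minAreaRect((P*1000).astype(np.float32)); b=cv2.boxPoints(r)
    print(name,'ctr',np.round(r[0],1),'size',np.round(r[1],1),'ang',round(r[2],1)); return P,r
im=np.load('pics/top0.npz')['im']; g=cv2.cvtColor(im,cv2.COLOR_RGB2GRAY)
for n,(u,v) in dict(desk=(270,300),mat=(210,373),plate=(500,300),trough=(350,300),rail=(450,356),tray=(580,365),rib=(640,366),block=(601,370),rack=(424,330),cap=(391,286)).items(): print(n,g[int(v*.64),int(u*.64)],end='; ')
print()
blob('top0',(160,315,265,430),0,70,.004,name='mat')
blob('top0',(310,245,535,372),0,105,.054,name='plate@.054')
blob('top0',(560,330,685,405),0,150,.012,name='tray@.012')
blob('top0',(585,345,670,385),160,255,.024+.004,1,name='block')
blob('top0',(608,350,664,382),0,85,.078,1,name='rib')
blob('top0',(412,262,450,340),75,200,.10,1,name='rack@.1')
blob('top0',(325,365,400,420),0,90,.02,name='mouse')
for u in ((391,286),(385,326),(479,288),(474,317),(472,344)):
    blob('top0',(u[0]-16,u[1]-14,u[0]+16,u[1]+14),95,255,.048,1,name='cap')
# triangulation, hand picks (800 scale)
T=np.array([(438,278),(430,328),(632,360),(519,271),(516,360),(322,348)])*.64
S=np.array([(411,277),(377,263),(217,390),(0,0),(380,380),(486,273)])*.64
E
python3 - <<'E'
import cv2
import sys; sys.path.insert(0,'.')
a=cv2.imread('pics/scene0.png');b=cv2.imread('pics/top0.png')
A=cv2.resize(a[150:300,100:330],(800,522),interpolation=cv2.INTER_CUBIC);cv2.imwrite('pics/sc_crop.png',A)
B=cv2.resize(b[160:260,200:440],(800,333),interpolation=cv2.INTER_CUBIC);cv2.imwrite('pics/top_crop.png',B)
E
```

```text
desk 179; mat 15; plate 52; trough 19; rail 55; tray 127; rib 119; block 210; rack 123; cap 134; 
mat ctr [428.9 367. ] size [145.3 125.8] ang 4.8
plate@.054 ctr [537.9 -21.7] size [344.  165.5] ang 85.6
tray@.012 ctr [ 431.  -391.8] size [ 87.5 179.7] ang 8.2
block ctr [ 427.1 -351.5] size [26.6 29.7] ang 9.4
rib ctr [ 429.9 -357.2] size [10.9 16.2] ang 87.7
rack@.1 ctr [541.5 -40.6] size [ 38.3 111. ] ang 79.7
mouse ctr [388.4  86.2] size [97.4 55.5] ang 79.5
cap ctr [581.5  29.2] size [30.9 31.2] ang 89.5
cap ctr [511.2  43.8] size [30.8 30.8] ang 89.5
cap ctr [ 575.6 -126.7] size [31.8 32.2] ang 44.3
cap ctr [ 523.6 -115.8] size [30.8 31. ] ang 88.9
cap ctr [ 476.  -113.5] size [33.5 30.7] ang 89.4
```

View pics/sc_crop.png

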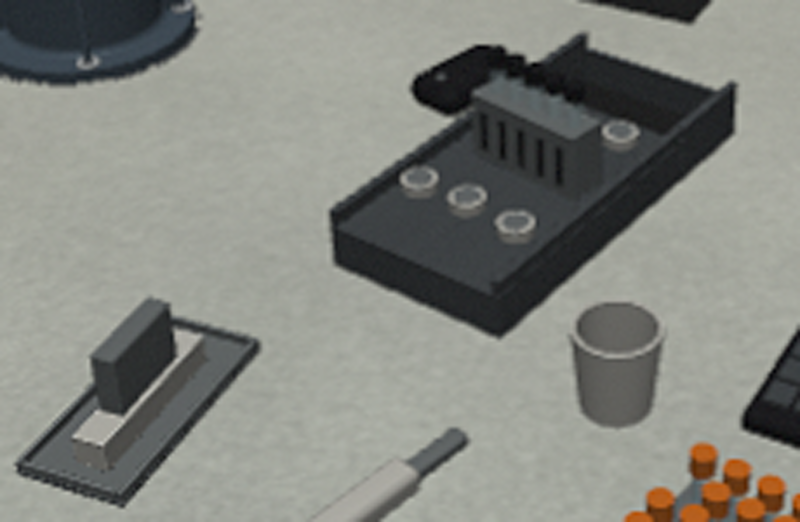

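View pics/top_crop.png

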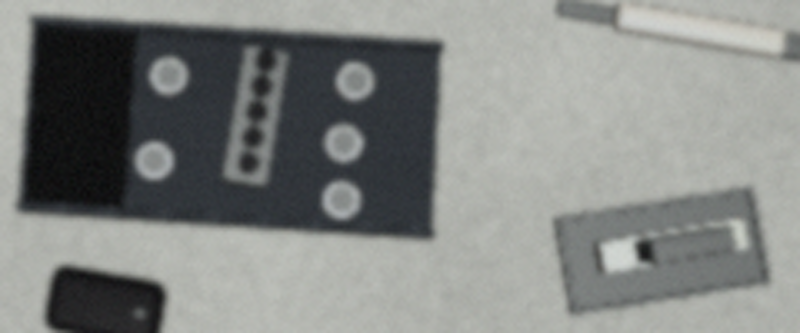

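The crops show the rack block top corners at (474,97) and (580,137) in the scene view and (267,185) and (290,50) in the top view. The rib top centre is at (132,332) and (695,245), and the rail ends are clear in both. I'll triangulate these.

Run:
```python
from h import *
T=np.array([(267,185),(290,50),(695,245),(434,237),(33,17),(20,210),(342,200),(344,143),(355,81),(570,312),(767,281)])*.3+[200,160]
S=np.array([(474,97),(582,139),(132,332),(332,213),(735,84),(585,36),(420,177),(467,195),(516,221),(258,343),(123,503)])*.2875+[100,150]
for n,r in zip('rackFL rackFR ribtop railSW railNE railSE cap5 cap4 cap3 trayA trayB'.split(),tri('top0',T,'scene0',S)): print(n,(r*1000).round(1))
P=plane('top0',T,.078)[2]; print('rib ctr',P)
s=manip.sense()
from scipy.spatial.transform import Rotation as R
print(R.from_quat(s['tool_rot']).as_matrix().round(4)); ci=cams.camera_info('wrist'); print(np.array(ci['T']).round(3),np.array(ci['K']).round(1))
```

```text
rackFL [487.3 -49.   94.8   5.2]
rackFR [597.8 -68.   99.6   9.1]
ribtop [ 435.4 -399.2   74.2    5.3]
railSW [ 444.9 -189.5   49.6    5.1]
railNE [633.5 144.2  51.5   4.1]
railSE [472.4 156.4  48.8   8.4]
cap5 [ 476.3 -113.6   50.     4.4]
cap4 [ 523.7 -116.4   50.4    3.8]
cap3 [ 576.  -126.9   50.1    3.6]
trayA [ 406.8 -296.7  -16.8   72.8]
trayB [ 430.6 -471.5  -22.2   73.1]
rib ctr [ 0.43333949 -0.3997885   0.078     ]
[[ 9.254e-01  3.791e-01 -4.000e-04]
 [ 3.791e-01 -9.254e-01  1.900e-03]
 [ 3.000e-04 -1.900e-03 -1.000e+00]]
[[ 0.377 -0.876 -0.3    0.312]
 [-0.926 -0.358 -0.119 -0.548]
 [-0.003  0.323 -0.946  0.373]
 [ 0.     0.     0.     1.   ]] [[318.8   0.  259.5]
 [  0.  318.8 184.7]
 [  0.    0.    1. ]]
```

Emit:
carry_out --targets '[[[48.7,-38.1,0,0,0,32.4,8.5],[48.7,-38.1,0,0,0,32.4,8.5],[48.7,-38.1,0,0,0,32.4,8.5],[48.7,-38.1,0,0,0,32.4,8.5],[48.7,-38.1,0,0,0,32.4,8.5],[48.7,-38.1,0,0,0,32.4,8.5],[48.7,-38.1,0,0,0,32.4,8.5],[48.7,-38.1,0,0,0,32.4,8.5],[48.7,-38.1,0,0,0,32.4,8.5],[48.7,-38.1,0,0,0,32.4,8.5],[48.7,-38.1,0,0,0,32.4,8.5],[48.7,-38.1,0,0,0,32.4,8.5]]]'

```text
t: 1.1
tcp_pos: [0.4846, -0.1425, 0.2502]
tool_rot: [0.996, -0.088, -0.0, -0.0]
force: [0.1, -1.3, -0.1]
finger_gap: 0.996
gripper_force: 0.0
```

Emit:
carry_out --targets '[[[4.0,-11.0,0,0,0,0,8.5],[4.0,-11.0,0,0,0,0,8.5],[4.0,-11.0,0,0,0,0,8.5],[4.0,-11.0,0,0,0,0,8.5],[4.0,-11.0,0,0,0,0,8.5]]]'

```text
t: 1.52
tcp_pos: [0.5431, -0.0416, 0.2498]
tool_rot: [0.996, -0.086, -0.0, 0.0]
force: [-0.7, -1.1, -0.4]
finger_gap: 0.998
gripper_force: 0.0
```

Run:
```python
from h import *
s=manip.sense();print(s['tcp_pos'],s['tool_rot'])
im=snap('wrist','w1'); snap('top','t1')
cv2.imwrite('pics/w1b.png',cv2.resize(im[:,:,::-1],(800,600),interpolation=cv2.INTER_CUBIC))
```

```text
[ 0.54311307 -0.04156325  0.24984436] [ 9.96283840e-01 -8.61296359e-02 -4.35471172e-04  7.43995988e-05]
```

View pics/w1b.png

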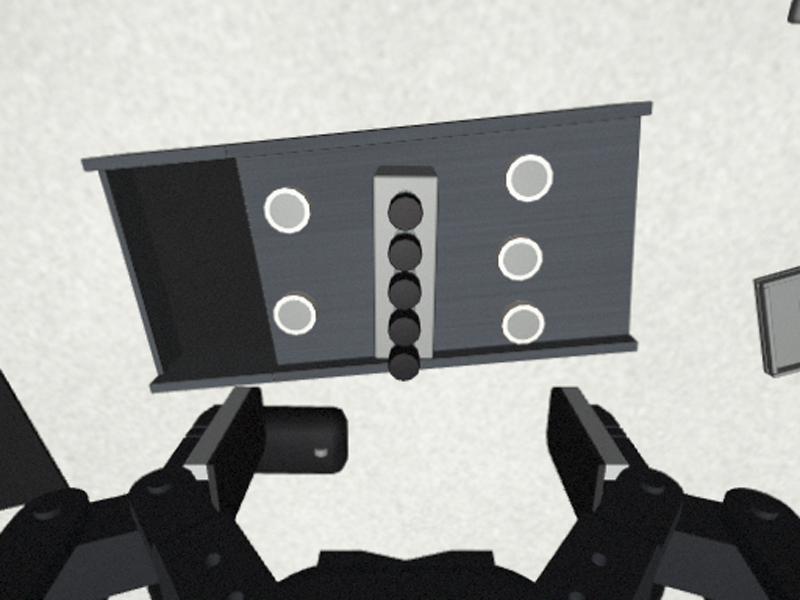

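The wrist view shows the rack block's top corners at (374,177), (437,176), (433,358) and (376,357), aligned with the jaws. The five caps are clear of the finger lanes.

Run:
```python
from h import *
k=.64
P=plane('w1',np.array([(374,177),(437,176),(433,358),(376,357)])*k,.10);print((P*1000).round(1),(P.mean(0)*1000).round(1))
print('caps',(plane('w1',np.array([(287,211),(295,315),(529,178),(520,258),(523,324)])*k,.051)*1000).round(1).tolist())
print('rails',(plane('w1',np.array([(651,103),(84,160),(637,346),(153,387)])*k,.054)*1000).round(1).tolist())
print('traycorner',(plane('w1',np.array([(756,280),(770,375)])*k,.012)*1000).round(1).tolist())
# rack height from two views: block top far corners (scene crop picks) vs wrist
S=np.array([(474,97),(582,139)])*.2875+[100,150]
print((tri('w1',np.array([(433,358),(437,176)])*k,'scene0',S)*1000).round(1))
print(rel([*P.mean(0)[:2],.088]))
```

```text
[[596.8 -35.3 100. ]
 [591.4 -68.8 100. ]
 [484.3 -49.7 100. ]
 [491.  -15.6 100. ]] [540.9 -42.4 100. ]
caps [[580.5, 28.5, 51.0], [508.9, 41.1, 51.0], [574.2, -128.1, 51.0], [522.8, -117.3, 51.0], [474.6, -114.6, 51.0]]
rails [[605.6, -202.8, 54.0], [632.7, 142.6, 54.0], [445.6, -190.9, 54.0], [473.4, 154.5, 54.0]]
traycorner [[462.5, -297.1, 12.0], [378.4, -311.6, 12.0]]
[[486.5 -48.7  96.6   7.2]
 [596.2 -66.5  99.8  10.5]]
[-0.13348591 -0.11133212 16.18760105]
```

Emit:
carry_out --targets '[[[-0.1,0,4,0,0,0,8.5],[-0.1,0,8,0,0,0,8.5],[-0.1,0,11,0,0,0,8.5],[-0.1,0,14,0,0,0,8.5],[-0.1,0,16.2,0,0,0,8.5],[-0.1,0,16.2,0,0,0,8.5],[-0.1,0,16.2,0,0,0,5],[-0.1,0,16.2,0,0,0,3.5],[-0.1,0,16.2,0,0,0,3.0],[-0.1,0,16.2,0,0,0,2.5],[-0.1,0,16.2,0,0,0,2.0],[-0.1,0,16.2,0,0,0,2.0]]]' --force 50

```text
t: 2.62
tcp_pos: [0.5424, -0.0435, 0.0893]
tool_rot: [0.996, -0.088, 0.001, 0.0]
force: [-0.9, -1.6, 6.5]
finger_gap: 0.411
gripper_force: 52.0
```

Emit:
carry_out --targets '[[[0,0,0,0,0,0,2.0],[0,0,-1,0,0,0,2.0],[0,0,-3,0,0,0,2.0],[0,0,-5,0,0,0,2.0],[0,0,-7,0,0,0,2.0],[0,0,-8,0,0,0,2.0],[0,0,-8,0,0,0,2.0]]]'

```text
t: 3.2
tcp_pos: [0.5432, -0.0433, 0.1707]
tool_rot: [0.996, -0.088, 0.002, 0.0]
force: [0.3, -0.1, -2.9]
finger_gap: 0.409
gripper_force: 51.0
```

Run:
```python
from h import *
s=manip.sense();print(s['tcp_pos'],s['finger_gap'],s['force']); print(rel([.429,.367,s['tcp_pos'][2]]))
```

```text
[ 0.54324459 -0.04332422  0.17069864] 0.40946335401069495 [ 0.34890582 -0.1243611  -2.92364166]
[-18.44121683 -38.393839    -0.11205789]
```

Emit:
carry_out --targets '[[[-0.6,-1.2,0,0,0,0,2.0],[-1.7,-3.6,0,0,0,-1,2.0],[-3.4,-7.0,0,0,0,-3,2.0],[-5.1,-10.6,0,0,0,-5,2.0],[-6.8,-14.1,0,0,0,-7,2.0],[-8.5,-17.6,0,0,0,-9,2.0],[-10.2,-21.1,0,0,0,-11,2.0],[-11.9,-24.6,0,0,0,-13,2.0],[-13.6,-28.2,0,0,0,-15,2.0],[-15.3,-31.7,0,0,0,-15,2.0],[-16.6,-34.5,0,0,0,-15,2.0],[-17.5,-36.5,0,0,0,-15,2.0]]]'

```text
t: 4.2
tcp_pos: [0.4305, 0.3496, 0.1666]
tool_rot: [0.999, 0.044, -0.002, 0.0]
force: [1.0, -0.2, -1.6]
finger_gap: 0.413
gripper_force: 51.0
```

Run:
```python
from h import *
s=manip.sense();print(s['tcp_pos'],s['finger_gap'],s['force']); print(rel([.429,.367,s['tcp_pos'][2]]))
```

```text
[0.4304531  0.34962526 0.16659341] 0.4127261526751829 [ 1.00954313 -0.19794423 -1.62901549]
[ 7.58056290e-03 -1.74352296e+00 -1.07797832e-03]
```

Emit:
carry_out --targets '[[[0,-1,0,0,0,0,2.0],[0,-1.7,0,0,0,0,2.0],[0,-1.7,2,0,0,0,2.0],[0,-1.7,4,0,0,0,2.0],[0,-1.7,6,0,0,0,2.0],[0,-1.7,8,0,0,0,2.0],[0,-1.7,9.5,0,0,0,2.0],[0,-1.7,10.5,0,0,0,2.0],[0,-1.7,10.5,0,0,0,2.0],[0,-1.7,10.5,0,0,0,2.0],[0,-1.7,10.5,0,0,0,2.0]]]'

```text
t: 5.12
tcp_pos: [0.433, 0.3638, 0.0639]
tool_rot: [0.999, 0.042, 0.0, -0.0]
force: [0.1, 0.4, -1.6]
finger_gap: 0.412
gripper_force: 51.0
```

Run:
```python
from h import *
s=manip.sense();print(s['tcp_pos'],s['finger_gap'],s['force'],s['tool_rot'].round(4))
im=snap('scene','s2')
cv2.imwrite('pics/s2b.png',cv2.resize(im[90:230,180:400,::-1],(800,509),interpolation=cv2.INTER_CUBIC))
```

```text
[0.4330323  0.36378228 0.06388016] 0.41193575153018497 [ 0.10032431  0.37292031 -1.5690437 ] [ 9.991e-01  4.230e-02  5.000e-04 -2.000e-04]
```

View pics/s2b.png

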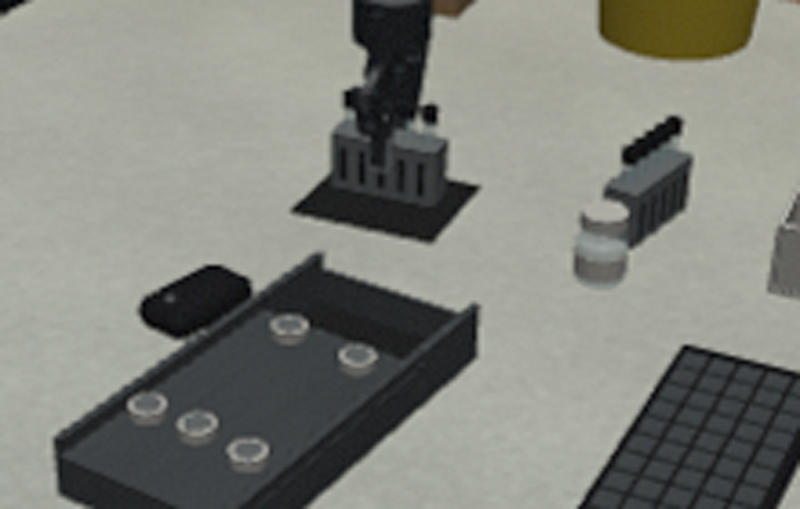

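The rack hangs upright over the middle of the mat, and the five caps are undisturbed. I'll lower the last centimetre gently.

Emit:
carry_out --targets '[[[0,0,0.3,0,0,0,2.0],[0,0,0.6,0,0,0,2.0],[0,0,0.8,0,0,0,2.0],[0,0,1.0,0,0,0,2.0],[0,0,1.1,0,0,0,2.0],[0,0,1.1,0,0,0,2.0],[0,0,1.1,0,0,0,2.0]]]'

```text
t: 5.75
tcp_pos: [0.4324, 0.364, 0.0534]
tool_rot: [0.999, 0.043, 0.0, -0.0]
force: [-2.0, -1.9, 6.4]
finger_gap: 0.414
gripper_force: 52.1
```

Emit:
carry_out --targets '[[[0,0,0,0,0,0,3.8],[0,0,0,0,0,0,4.5],[0,0,0,0,0,0,6],[0,0,0,0,0,0,8.5],[0,0,0,0,0,0,8.5],[0,0,0,0,0,0,8.5],[0,0,-2,0,0,0,8.5],[0,0,-5,0,0,0,8.5],[0,0,-8,0,0,0,8.5],[0,0,-11,0,0,0,8.5],[0,0,-14,0,0,0,8.5],[0,0,-16,0,0,0,8.5]]]'

```text
t: 6.75
tcp_pos: [0.4331, 0.3643, 0.2152]
tool_rot: [0.999, 0.043, 0.002, -0.001]
force: [0.3, 0.2, 0.2]
finger_gap: 0.999
gripper_force: 0.0
```

Run:
```python
from h import *
s=manip.sense();print(s['tcp_pos'],s['finger_gap'],s['force'],s['q'].round(2),s['tool_rot'].round(4))
im=snap('wrist','w3'); cv2.imwrite('pics/w3b.png',im[:,:,::-1])
print('rel to above tray',rel([.432,-.396,s['tcp_pos'][2]]))
```

```text
[0.43309619 0.36430521 0.215194  ] 0.998974278389176 [0.33583558 0.22700179 0.22768915] [0.5  0.49 1.62 0.   1.03 1.99] [ 9.991e-01  4.260e-02  1.600e-03 -8.000e-04]
rel to above tray [-6.77904126e+00  7.58389162e+01 -5.23249732e-02]
```

View pics/w3b.png

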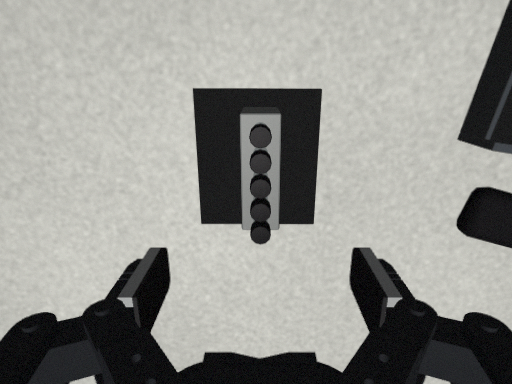

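The rack stands upright in the middle of the mat (260,170). Next is the scraper.

Emit:
carry_out --targets '[[[-0.3,3,0,0,0,3,8.5],[-0.6,7,0,0,0,10,8.5],[-1.0,11,0,0,0,17,8.5],[-1.3,15,0,0,0,24,8.5],[-1.7,19,0,0,0,31,8.5],[-2.1,23,0,0,0,38,8.5],[-2.4,27,0,0,0,45,8.5],[-2.8,31,0,0,0,52,8.5],[-3.1,35,0,0,0,59,8.5],[-3.5,39,0,0,0,66,8.5],[-3.9,43,0,0,0,73,8.5],[-4.2,47,0,0,0,80,8.5]]]'

```text
t: 7.8
tcp_pos: [0.4297, -0.1098, 0.2122]
tool_rot: [0.791, -0.612, -0.0, -0.0]
force: [1.1, -1.1, 0.5]
finger_gap: 0.996
gripper_force: 0.0
```

Run:
```python
from h import *
s=manip.sense();print(s['tcp_pos'],s['q'].round(2),s['tool_rot'].round(4), 'yaw x',np.degrees(2*np.arctan2(s['tool_rot'][1],s['tool_rot'][0])))
print('rel',rel([.432,-.396,.215]))
```

```text
[ 0.42972304 -0.10983555  0.21220893] [-0.5   0.35  1.91  0.    0.88  2.38] [ 7.908e-01 -6.121e-01 -2.000e-04 -0.000e+00] yaw x -75.48789452322087
rel [27.76038734  6.95046706 -0.2873664 ]
```

Emit:
carry_out --targets '[[[3.8,1,0,0,0,3,8.5],[7.6,2,0,0,0,6.3,8.5],[11.4,2.9,0,0,0,6.3,8.5],[15.2,3.8,0,0,0,6.3,8.5],[19,4.8,0,0,0,6.3,8.5],[22.8,5.7,0,0,0,6.3,8.5],[26,6.5,0,0,0,6.3,8.5],[27.8,6.9,0,0,0,6.3,8.5],[27.8,6.9,0,0,0,6.3,8.5],[27.8,6.9,0,0,0,6.3,8.5]]]'

```text
t: 8.63
tcp_pos: [0.4346, -0.3949, 0.2116]
tool_rot: [0.757, -0.653, -0.001, -0.0]
force: [0.1, 0.8, -0.0]
finger_gap: 0.993
gripper_force: 0.0
```

Run:
```python
from h import *
s=manip.sense();print(s['tcp_pos'],s['q'].round(2),'yaw x',np.degrees(2*np.arctan2(s['tool_rot'][1],s['tool_rot'][0])))
im=snap('wrist','w4'); cv2.imwrite('pics/w4b.png',cv2.resize(im[:,:,::-1],(800,600),interpolation=cv2.INTER_CUBIC))
```

```text
[ 0.43461315 -0.39486561  0.21158354] [-0.93  0.52  1.57  0.    1.05  2.07] yaw x -81.53120206180904
```

View pics/w4b.png

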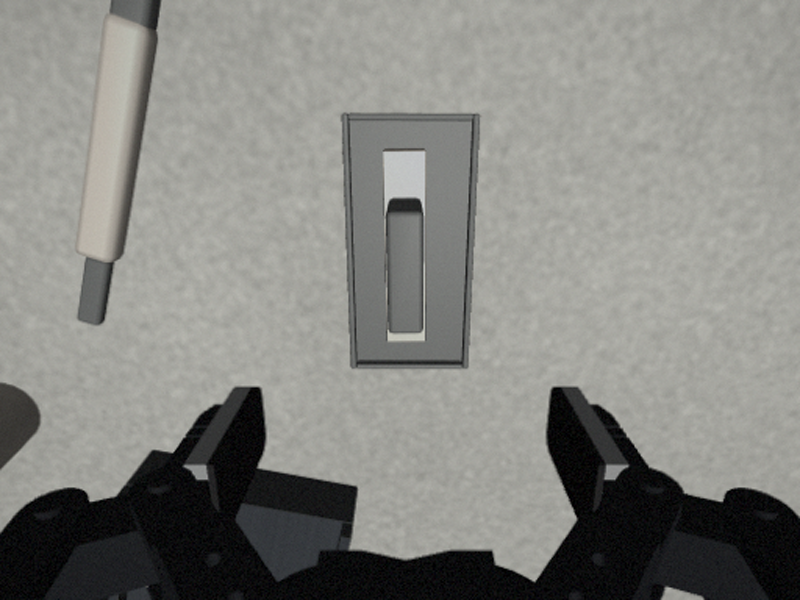

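The rib's top corners are at (387,212), (423,212), (422,333) and (390,333). The tray rim corners are at (342,114), (480,115), (467,367) and (352,367), so the jaws are aligned with the rib.

Run:
```python
from h import *
k=.64
R=np.array([(387,212),(423,212),(422,333),(390,333)])*k; P=plane('w4',R,.078); print((P*1000).round(1).tolist(),(P.mean(0)*1000).round(1))
Q=plane('w4',np.array([(342,114),(480,115),(467,367),(352,367)])*k,.012); print((Q*1000).round(1).tolist(),(Q.mean(0)*1000).round(1))
B=plane('w4',np.array([(384,150),(425,150),(426,341),(387,341)])*k,.028); print('block',(B*1000).round(1).tolist(),(B.mean(0)*1000).round(1))
c=R.mean(0)
# top0 crop corners of rib top
t=np.array([(652,240),(735,228),(737,248),(655,264)]).mean(0)*.3+[200,160]
print('tri',tri('w4',[plane and c],'top0',[t])*1000)
g=P.mean(0); print('rel',rel([g[0],g[1],.064]))
```

```text
[[447.9, -431.5, 78.0], [429.4, -434.2, 78.0], [419.3, -366.5, 78.0], [437.1, -363.9, 78.0]] [ 433.4 -399.    78. ]
[[483.7, -474.8, 12.0], [400.2, -486.5, 12.0], [376.1, -315.8, 12.0], [458.6, -303.7, 12.0]] [ 429.7 -395.2   12. ]
block [[455.1, -458.7, 28.0], [431.0, -462.2, 28.0], [410.6, -339.2, 28.0], [436.7, -335.4, 28.0]] [ 433.4 -398.9   28. ]
tri [[ 4.33471967e+02 -4.00031543e+02  7.66337831e+01  2.24433170e-01]]
rel [ 0.57405089  0.18281852 14.75787493]
```

Emit:
carry_out --targets '[[[0.5,0.2,3,0,0,0,8.5],[0.5,0.2,6.5,0,0,0,8.5],[0.5,0.2,10,0,0,0,8.5],[0.5,0.2,13,0,0,0,8.5],[0.5,0.2,15.2,0,0,0,8.5],[0.5,0.2,15.2,0,0,0,7],[0.5,0.2,15.2,0,0,0,5],[0.5,0.2,15.2,0,0,0,3],[0.5,0.2,15.2,0,0,0,2],[0.5,0.2,15.2,0,0,0,1],[0.5,0.2,15.2,0,0,0,1],[0.5,0.2,15.2,0,0,0,1]]]' --force 80

```text
t: 9.68
tcp_pos: [0.4347, -0.4004, 0.0622]
tool_rot: [0.758, -0.652, 0.002, 0.0]
force: [0.6, 1.6, 7.1]
finger_gap: 0.227
gripper_force: 78.5
```

Emit:
carry_out --targets '[[[0,0,0,0,0,0,1],[0,0,0,0,0,0,1]]]'

```text
t: 9.85
tcp_pos: [0.4347, -0.4003, 0.0622]
tool_rot: [0.758, -0.652, 0.002, 0.0]
force: [0.3, 0.4, 7.0]
finger_gap: 0.222
gripper_force: 78.6
```

Emit:
carry_out --targets '[[[0,0,-1,0,0,0,1],[0,0,-3,0,0,0,1],[0,0,-6,0,0,0,1],[0,0,-9,0,0,0,1],[0,0,-12,0,0,0,1],[0,0,-13,0,0,0,1],[0,0,-13,0,0,0,1]]]'

```text
t: 10.43
tcp_pos: [0.4351, -0.4012, 0.1939]
tool_rot: [0.758, -0.652, 0.004, 0.001]
force: [0.3, 0.2, -1.8]
finger_gap: 0.222
gripper_force: 78.2
```

Run:
```python
from h import *
s=manip.sense();print(s['tcp_pos'],s['finger_gap'],s['force'],'yaw x',np.degrees(2*np.arctan2(s['tool_rot'][1],s['tool_rot'][0])))
print('rel',rel([.5264,-.180,s['tcp_pos'][2]]))
```

```text
[ 0.43505323 -0.40117665  0.19387025] 0.22161434533833177 [ 0.27840899  0.20062644 -1.77488705] yaw x -81.42245357625988
rel [-20.50755721 -12.33146734  -0.09191786]
```

Emit:
carry_out --targets '[[[-1,-0.6,0,0,0,-4,1],[-3,-1.8,0,0,0,-11,1],[-5.1,-3.1,0,0,0,-18,1],[-7.2,-4.3,0,0,0,-25,1],[-9.2,-5.5,0,0,0,-32,1],[-11.3,-6.8,0,0,0,-39,1],[-13.3,-8,0,0,0,-46,1],[-15.4,-9.3,0,0,0,-53,1],[-17.4,-10.5,0,0,0,-60,1],[-19,-11.4,0,0,0,-67,1],[-20.5,-12.3,0,0,0,-73,1],[-20.5,-12.3,0,0,0,-77,1]]]'

```text
t: 11.43
tcp_pos: [0.5242, -0.1747, 0.1881]
tool_rot: [0.999, -0.035, -0.002, -0.002]
force: [0.4, -0.7, -1.3]
finger_gap: 0.225
gripper_force: 78.3
```

Emit:
carry_out --targets '[[[0,0,0,0,0,0,1],[0,0,2,0,0,0,1],[0,0,2,0,0,0,1]]]'

```text
t: 11.68
tcp_pos: [0.5225, -0.1776, 0.1668]
tool_rot: [0.999, -0.04, -0.003, -0.002]
force: [-0.6, 0.4, -1.3]
finger_gap: 0.225
gripper_force: 78.4
```

Run:
```python
from h import *
s=manip.sense();print(s['tcp_pos'],s['finger_gap'],s['force'],s['tool_rot'],'yaw x',np.degrees(2*np.arctan2(s['tool_rot'][1],s['tool_rot'][0])))
print('rel',rel([.5264,-.180,.101]))
im=snap('wrist','w5'); cv2.imwrite('pics/w5b.png',cv2.resize(im[:,:,::-1],(800,600),interpolation=cv2.INTER_CUBIC))
```

```text
[ 0.522543   -0.17763501  0.16682293] 0.22483696069532638 [-0.64891644  0.41824769 -1.27805336] [ 0.99920554 -0.03967083 -0.00341543 -0.00168813] yaw x -4.547168492722875
rel [0.44903209 0.22559352 6.57865905]
```

View pics/w5b.png

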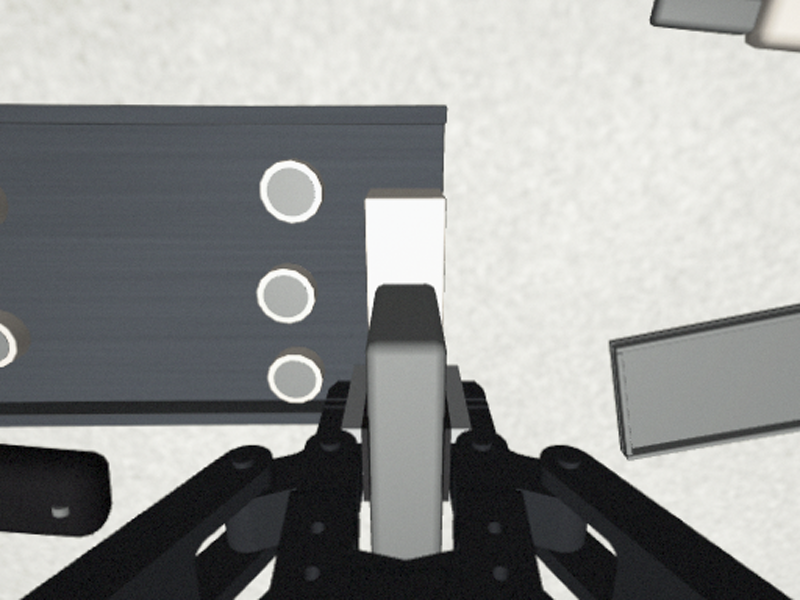

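The scraper is held square above the plate's near end, behind all the caps. The block's far edge runs from (366,198) to (446,196), the far rail's outer corner is at (446,106), and the near caps sit at columns 285–295.

Run:
```python
from h import *
k=.64
P=plane('w5',np.array([(366,198),(446,196)])*k,.133);print('scraper far end',(P*1000).round(1).tolist())
rl=plane('w5',np.array([(446,106),(0,105),(438,424),(0,416)])*k,.054);print('rails',(rl*1000).round(1).tolist())
u=np.array([.079,.9969]);v=np.array([-.9969,.079]);O=np.array([.5355,-.0655])
f=lambda p:((p[:,:2]-O)@np.c_[u,v]*1000).round(1).tolist()
print('plate frame: scraper',f(P),'rails',f(rl))
c=plane('w5',np.array([(291,191),(286,295),(295,378)])*k,.051);print('caps',f(c))
s=manip.sense();print('tcp plate',f(s['tcp_pos'][None]), rel([.5264,-.180,.101]))
```

```text
scraper far end [[581.1, -171.2, 133.0], [579.7, -196.3, 133.0]]
rails [[606.7, -203.5, 54.0], [621.9, -8.1, 54.0], [442.0, -190.1, 54.0], [467.1, 47.0, 54.0]]
plate frame: scraper [[-101.8, -53.8], [-126.9, -54.4]] rails [[-131.9, -81.8], [64.0, -81.6], [-131.6, 83.4], [106.7, 77.1]]
caps [[-59.4, -44.2], [-52.7, 8.4], [-53.8, 56.3]]
tcp plate [[-113.1, 3.7]] [0.41290424 0.19901333 6.68403981]
```

Emit:
carry_out --targets '[[[0.6,0,1,0,0,0,1],[0.6,0,2.5,0,0,0,1],[0.6,0,4,0,0,0,1],[0.6,0,5.2,0,0,0,1],[0.6,0,6,0,0,0,1],[0.6,0,6,0,0,0,1],[0.6,0,6,0,0,0,1]]]'

```text
t: 12.32
tcp_pos: [0.5311, -0.1793, 0.11]
tool_rot: [0.999, -0.039, -0.0, -0.0]
force: [-0.4, -0.2, -0.8]
finger_gap: 0.222
gripper_force: 78.4
```

Run:
```python
from h import *
s=manip.sense();print(s['tcp_pos'],s['finger_gap'],s['force'],s['tool_rot'].round(4),'yaw x',np.degrees(2*np.arctan2(s['tool_rot'][1],s['tool_rot'][0])))
u=np.array([.079,.9969]);v=np.array([-.9969,.079]);O=np.array([.5355,-.0655])
print(((s['tcp_pos'][:2]-O)@np.c_[u,v]*1000).round(1), rel([*(O+u*.125-v*.002),.101]))
```

```text
[ 0.53108883 -0.17933313  0.11001519] 0.2218049407342772 [-0.4372875  -0.19841046 -0.79402006] [ 9.992e-01 -3.890e-02 -2.000e-04 -1.000e-04] yaw x -4.459536998909568
[-113.8   -4.6] [ -0.22940721 -23.88305431   0.90561005]
```

Emit:
carry_out --targets '[[[-0.2,0,0.5,0,0,0,1],[-0.2,0,0.9,0,0,0,1],[-0.2,0,0.9,0,0,0,1],[-0.2,-0.5,0.9,0,0,0,1],[-0.2,-1.5,0.9,0,0,0,1],[-0.2,-2.5,0.9,0,0,0,1],[-0.2,-3.5,0.9,0,0,0,1],[-0.2,-4.5,0.9,0,0,0,1],[-0.2,-5.5,0.9,0,0,0,1],[-0.2,-6.5,0.9,0,0,0,1],[-0.2,-7.5,0.9,0,0,0,1],[-0.2,-8.5,0.9,0,0,0,1]]]'

```text
t: 13.32
tcp_pos: [0.5356, -0.093, 0.1013]
tool_rot: [0.999, -0.038, 0.0, 0.0]
force: [0.0, 0.2, -1.4]
finger_gap: 0.221
gripper_force: 78.5
```

Run:
```python
from h import *
s=manip.sense();print(s['tcp_pos'],s['finger_gap'],s['force'],'yaw x',np.degrees(2*np.arctan2(s['tool_rot'][1],s['tool_rot'][0])))
u=np.array([.079,.9969]);v=np.array([-.9969,.079]);O=np.array([.5355,-.0655])
print(((s['tcp_pos'][:2]-O)@np.c_[u,v]*1000).round(1), rel([*(O+u*.125-v*.002),.101]))
```

```text
[ 0.53562756 -0.09295896  0.10134612] 0.2214406163565553 [ 0.03899217  0.21220746 -1.38869887] yaw x -4.403614475574338
[-27.4  -2.3] [ 4.23470556e-03 -1.52366513e+01  3.43887267e-02]
```

Tracking is good with no contact forces. I'll continue the sweep.

Emit:
carry_out --targets '[[[0,-1,0,0,0,0,1],[0,-2,0,0,0,0,1],[0,-3,0,0,0,0,1],[0,-4,0,0,0,0,1],[0,-5,0,0,0,0,1],[0,-6,0,0,0,0,1],[0,-7,0,0,0,0,1],[0,-8,0,0,0,0,1],[0,-9,0,0,0,0,1],[0,-10,0,0,0,0,1],[0,-11,0,0,0,0,1],[0,-12,0,0,0,0,1]]]'

```text
t: 14.32
tcp_pos: [0.5448, 0.0265, 0.1013]
tool_rot: [0.999, -0.039, -0.0, -0.0]
force: [0.9, -0.8, -1.1]
finger_gap: 0.227
gripper_force: 78.5
```

Emit:
carry_out --targets '[[[0,-1,0,0,0,0,1],[0,-2,0,0,0,0,1],[0,-3,0,0,0,0,1],[0,-3.5,0,0,0,0,1],[0,-3.5,0,0,0,0,1],[0,-3.5,0,0,0,0,1]]]'

```text
t: 14.82
tcp_pos: [0.5475, 0.0607, 0.1013]
tool_rot: [0.999, -0.038, -0.0, 0.0]
force: [-0.3, -0.5, -1.5]
finger_gap: 0.225
gripper_force: 78.5
```

Run:
```python
from h import *
s=manip.sense();print(s['tcp_pos'],s['force'])
u=np.array([.079,.9969]);v=np.array([-.9969,.079]);O=np.array([.5355,-.0655])
print(((s['tcp_pos'][:2]-O)@np.c_[u,v]*1000).round(1))
im=snap('wrist','w6'); cv2.imwrite('pics/w6b.png',cv2.resize(im[:,:,::-1],(800,600),interpolation=cv2.INTER_CUBIC))
```

```text
[0.54746008 0.06069802 0.1012862 ] [-0.34140286 -0.46594936 -1.53211283]
[126.8  -2. ]
```

View pics/w6b.png

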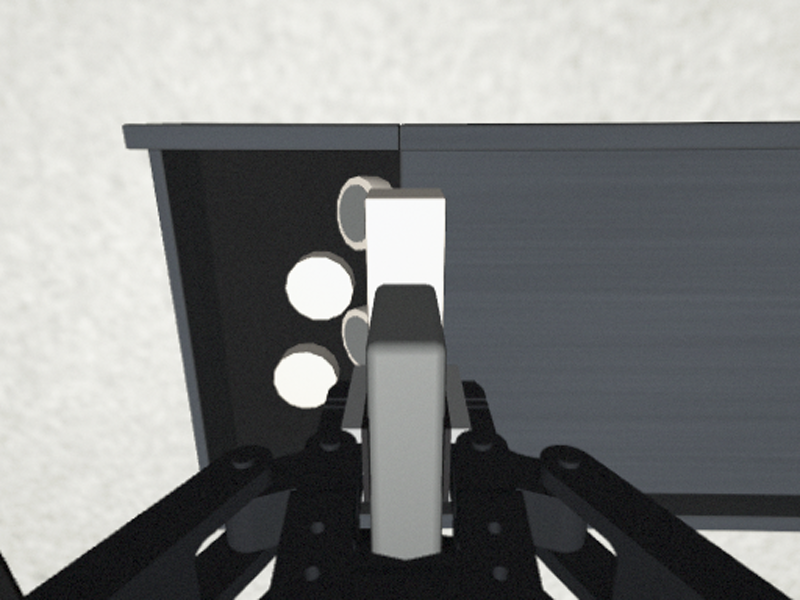

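The plate is swept clear. Four caps show in the trough at (360,213), (320,287), (306,376) and (357,335), two of them leaning by the plate edge. The fifth is hidden by the gripper, so I'll back off and look.

Emit:
carry_out --targets '[[[0,1,0,0,0,0,1],[0,3,0,0,0,0,1],[0,6,0,0,0,0,1],[0,8,-2,0,0,0,1],[0,9,-5,0,0,0,1],[0,9,-8,0,0,0,1],[0,9,-10,0,0,0,1],[0,9,-10,0,0,0,1]]]'

```text
t: 15.53
tcp_pos: [0.5432, -0.0318, 0.2057]
tool_rot: [0.999, -0.04, 0.005, 0.001]
force: [0.6, -0.2, -1.8]
finger_gap: 0.223
gripper_force: 78.5
```

Run:
```python
from h import *
a=snap('wrist','w7');b=snap('scene','s7');c=snap('top','t7')
A=cv2.resize(a[:,:,::-1],(480,360)); B=cv2.resize(b[120:240,210:330,::-1],(360,360),interpolation=cv2.INTER_CUBIC)
C=cv2.resize(c[155:235,195:345,::-1],(450,240),interpolation=cv2.INTER_CUBIC)
o=np.zeros((600,800,3),np.uint8); o[:360,:480]=A; o[360:,:450]=C; o[:320,480:]=cv2.resize(B,(320,320)); cv2.imwrite('pics/m7.png',o)
```

```text
(no output)
```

View pics/m7.png

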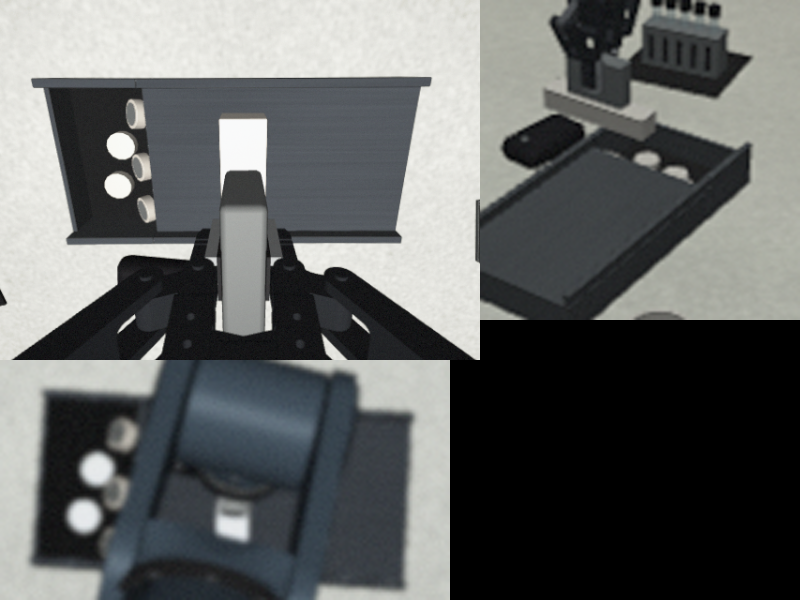

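All five caps are in the trough. Three stand tilted against the plate's end and two lie beside them, and nothing sticks up above the plate edge in the scene view.

Run:
```python
from h import *
print((tri('w7',np.array([(137,114),(142,167),(121,145),(118,185)])/.9375,'t7',np.array([(122,435),(116,491),(96,468),(84,516)])/3+[195,35])*1000).round(1))
s=manip.sense();print(s['tcp_pos'],'yaw x',np.degrees(2*np.arctan2(s['tool_rot'][1],s['tool_rot'][0])))
print('rel',rel([.434,-.399,s['tcp_pos'][2]]))
```

```text
[[5.931e+02 7.240e+01 1.760e+01 3.000e-01]
 [5.381e+02 7.740e+01 2.180e+01 2.300e+00]
 [5.617e+02 9.760e+01 1.350e+01 9.000e-01]
 [5.161e+02 1.098e+02 1.390e+01 8.000e-01]]
[ 0.53969452 -0.02992415  0.20066196] yaw x -4.472587660677858
rel [-7.65912798e+00  3.76194215e+01  7.46029450e-03]
```

Emit:
carry_out --targets '[[[-0.3,1.5,0,0,0,3,1],[-0.9,4.5,0,0,0,9,1],[-1.5,7.5,0,0,0,16,1],[-2.2,10.8,0,0,0,23,1],[-2.9,14.1,0,0,0,30,1],[-3.6,17.5,0,0,0,37,1],[-4.3,21,0,0,0,44,1],[-5,24.5,0,0,0,51,1],[-5.7,28,0,0,0,58,1],[-6.4,31.5,0,0,0,65,1],[-7,34.5,0,0,0,71,1],[-7.7,37.6,0,0,0,77,1]]]'

```text
t: 16.68
tcp_pos: [0.4331, -0.3989, 0.1988]
tool_rot: [0.756, -0.654, -0.002, -0.001]
force: [1.3, -1.1, -0.3]
finger_gap: 0.224
gripper_force: 78.5
```

Emit:
carry_out --targets '[[[0,0,0,0,0,0,1],[0,0,2,0,0,0,1],[0,0,4,0,0,0,1],[0,0,4,0,0,0,1],[0,0,4,0,0,0,1]]]'

```text
t: 17.1
tcp_pos: [0.4335, -0.3965, 0.1587]
tool_rot: [0.758, -0.652, -0.003, -0.001]
force: [-0.5, 0.2, -0.6]
finger_gap: 0.225
gripper_force: 78.5
```

Run:
```python
from h import *
s=manip.sense();print(s['tcp_pos'],s['force'],'yaw x',np.degrees(2*np.arctan2(s['tool_rot'][1],s['tool_rot'][0])))
print('rel',rel([.434,-.399,.0635]))
```

```text
[ 0.43352926 -0.39647149  0.15874351] [-0.48532681  0.24951096 -0.61188125] yaw x -81.39086635628631
rel [ 0.31328922 -0.03891117  9.52259163]
```

Emit:
carry_out --targets '[[[0.2,0,2,0,0,0,1],[0.2,0,4,0,0,0,1],[0.2,0,6,0,0,0,1],[0.2,0,7.5,0,0,0,1],[0.2,0,8.5,0,0,0,1],[0.2,0,9,0,0,0,1],[0.2,0,9.3,0,0,0,1],[0.2,0,9.5,0,0,0,1],[0.2,0,9.5,0,0,0,1],[0.2,0,9.5,0,0,0,1]]]'

```text
t: 17.93
tcp_pos: [0.4355, -0.4007, 0.0671]
tool_rot: [0.758, -0.652, 0.001, 0.0]
force: [-0.2, -0.3, -1.5]
finger_gap: 0.227
gripper_force: 78.5
```

Emit:
carry_out --targets '[[[0,0,0.2,0,0,0,1],[0,0,0.35,0,0,0,1],[0,0,0.45,0,0,0,1],[0,0,0.55,0,0,0,1],[0,0,0.55,0,0,0,1],[0,0,0.55,0,0,0,1]]]'

```text
t: 18.43
tcp_pos: [0.4352, -0.4003, 0.0622]
tool_rot: [0.758, -0.652, 0.0, 0.0]
force: [-1.1, 1.9, 7.7]
finger_gap: 0.223
gripper_force: 79.8
```

The scraper is on the tray floor, with the same height and force as at pick-up. I'll release it.

Emit:
carry_out --targets '[[[0,0,0,0,0,0,2.3],[0,0,0,0,0,0,3],[0,0,0,0,0,0,5],[0,0,0,0,0,0,6.5],[0,0,0,0,0,0,6.5],[0,0,-2,0,0,0,6.5],[0,0,-5,0,0,0,6.5],[0,0,-8,0,0,0,6.5],[0,0,-11,0,0,0,6.5],[0,0,-14,0,0,0,6.5],[0,0,-16,0,0,0,6.5],[0,0,-16,0,0,0,6.5]]]'

```text
t: 19.43
tcp_pos: [0.4369, -0.4026, 0.2258]
tool_rot: [0.758, -0.652, 0.005, 0.001]
force: [-0.4, -1.1, -0.2]
finger_gap: 0.761
gripper_force: 0.0
```

Run:
```python
from h import *
s=manip.sense();print(s['tcp_pos'],s['force'],s['finger_gap'])
a=snap('wrist','w8');b=snap('scene','s8')
A=cv2.resize(a[:,:,::-1],(400,300)); B=cv2.resize(b[:,:,::-1],(400,300)); C=cv2.resize(b[90:240,100:380,::-1],(560,300),interpolation=cv2.INTER_CUBIC)
o=np.zeros((600,800,3),np.uint8); o[:300,:400]=A; o[:300,400:]=B; o[300:,:560]=C; cv2.imwrite('pics/m8.png',o)
```

```text
[ 0.43689449 -0.40256332  0.2257983 ] [-0.42180099 -1.14808494 -0.15938761] 0.7607042984203306
```

View pics/m8.png

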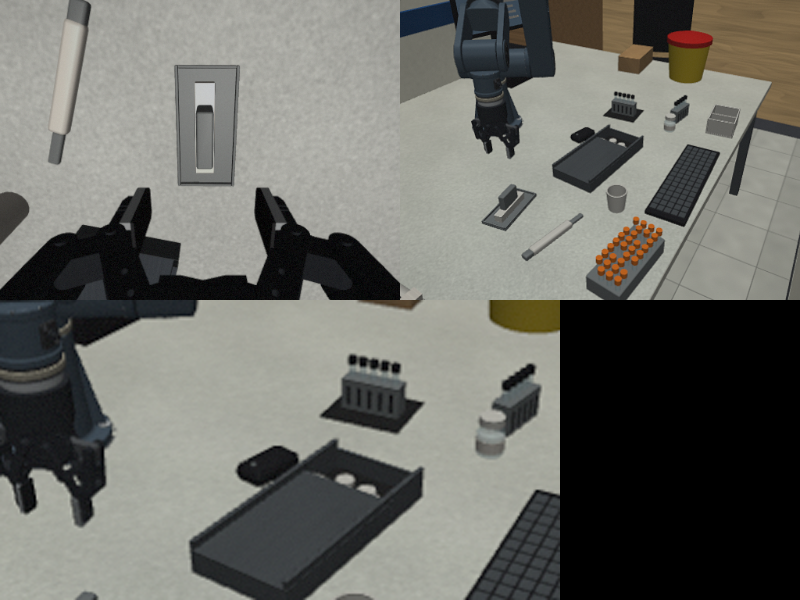

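The scraper stands in its tray (205,125), the rack is on the mat, the caps are in the trough, and the other objects are where they were. I'll hand in.

```bash
python3 -c "
from h import *
print(sign_off())"
```

```text
the job is handed in; nothing more can be done
None
```

I handed the job in at about 19.5 s of the 69 s limit, with the rack upright on the mat, all five caps in the trough and the scraper back in its tray; the sign-off returned no verdict.

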